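Put the turned foot away in the empty crate cell

TASK

One of the three covered cells of the sorting crate is empty: its cover has sunk deep into the cell, while the other two covers are held up by the feet stored under them. Lift the sunken cover out by its peg and set it down on the bench, peg up and lying flat clear of the crate, then set the loose round furniture foot upright on the floor of that empty cell and leave the cell open; set both down without dropping them and leave the other two covers where they are.

Things in the scene. Friction and masses are not known exactly. Their poses are not given: they have to be found in the camera images.
- cover_a_peg (a point): One of three alike loose covers, each in a crate cell, order varies: dark plate 88 x 88 x 10 mm, 90 g, with an upright round peg (24 mm diameter, 65 mm long) on its middle. Point: on the peg's axis, 15 mm below its top, 60 mm above the plate's underside; z up, x and y along the plate's edges. Over a stored foot the plate is level with the rim; in the empty cell it lies on the floor, 44 mm lower.
- cover_b_peg (a point): One of three alike loose covers, each in a crate cell, order varies: dark plate 88 x 88 x 10 mm, 90 g, with an upright round peg (24 mm diameter, 65 mm long) on its middle. Point: on the peg's axis, 15 mm below its top, 60 mm above the plate's underside; z up, x and y along the plate's edges. Cells: 100 mm square inside, 6 mm walls, in a row 114 mm apart; covers within 5 mm of centre.
- cover_c_peg (a point): One of three alike loose covers, each in a crate cell, order varies: dark plate 88 x 88 x 10 mm, 90 g, with an upright round peg (24 mm diameter, 65 mm long) on its middle. Point: on the peg's axis, 15 mm below its top, 60 mm above the plate's underside; z up, x and y along the plate's edges. Cell rims are 72 mm, cell floors 20 mm above the bench.
- foot_mid (a point): Loose round turned foot, brown wood, 50 g, 44 mm tall: straight barrel 34 mm in diameter on a flange 44 mm wide, 8 mm high. Stands on the bench between robot and crate (not the square piece, nor the tall turned leg). Point: its centre, 22 mm up; z up. Bench clear for 250 mm to its left (+y) and 55 mm all round. Two such feet are hidden under the high covers.
Things that resemble listed ones, but are neither listed nor needed, are in the scene too. Leave any blue or pink look-alike of the part that bears cover_b_peg alone.

How it is judged:
By the outcome, as a careful person would: the job done as asked, in the order asked, and still so for the second after the job is handed in, with the robot touching nothing.
It also fails if it takes over 64 s, if anything falls off the work surface, if the arm or the gripper's body presses on something with over 40 N, if the wrist force passes 120 N, or if a joint passes its speed limit or range.

ROBOT

A 6-joint arm with a two-finger parallel gripper is mounted at the origin on the work surface. World frame = base frame: x ahead of the robot, y to its left, z up, the work surface at z = 0. Lengths are in m, angles in rad, forces in N, time in s.
With the tool pointing down it reaches from about 0.375 to 0.925 m from the base axis. Payload 5.7 kg.
Tool frame: the origin (TCP) lies on the mounting face of the last link; the fingertips stand ctrl.finger_overhang ahead of it and the grasp point (between the pads) lies 155 mm ahead of it (ctrl.finger_overhang is the distance from the TCP to the fingertips, in m); z points along the fingers, x is the direction in which the jaws open and shut, and the axes are right-handed (so a half turn about z gives the same grasp; the last joint's range is limited). The gripper opens to 85 mm and grips with 20 to 120 N. Pads are 22 mm wide; open, the fingers measure 114 mm over their backs; the gripper's body (76 mm by 85 mm) begins 54 mm behind the grasp point. The pads swing forward as they close: fully open they stand 13 mm farther back than shut.
Start: joints at [-1.379, 0.359, 1.51, -0, 1.272, -0.115], TCP at [0.181, -0.572, 0.405] pointing down, gripper open.
Joint ranges: [-2.97, 2.97], [-1.01, 2.36], [0.21, 2.38], [-0.96, 4.11], [0.2, 2.71], [-2.98, 2.98]. Speed limits (rad/s): [2.39, 2.39, 3.14, 3.14, 3.14, 3.14].

INTERFACE

Orientations are given as a unit quaternion [x, y, z, w].
In Python, from station import observe, viewer, workorder, ctrl gives the robot as it stands.
- The arm moves only by the tool jog_arm, never from a script. Its argument "plan" is a list of rows, each an object of numbers: "gripper": the gripper's target within -1 to 1 (fully open at 1, half-way at 0, shut at -1); "tx", "ty", "tz": the shift along the tool's x, y, z in units of 40 mm (1.0 is 40 mm); "turn": the turn about the tool's z in rad. In form: [{"gripper": .., "tx": .., "ty": .., "tz": .., "turn": ..}, ...]. A call has 1 to 10 rows; each row shifts and turns the commanded pose from where the row before left it, along the tool's axes as they then stand; what a row does not reach is not made up. A row lasts 1/10 s, in which the tool goes at most 50 mm and 8.59 degrees, less where a joint would pass 70% of its speed; a pose out of reach is approached as far as the arm can. A call is refused whole if a number of a shift passes 1 or a number of a turn 0.15, either way. A call with a gripper value outside its range is refused whole. The fingers move at their own pace and stop on an object; "grip_force" is the grip in N (left out, the last holds). Time passes only in rows, so rows that do not move let the fingers close. It gives the time, the measured TCP pose, the force and the opening at its end, in the units of the state.
- observe(): the state, without advancing time (a new reading comes with each control period).
- viewer.camera(name): name is "side" or "top" or "wrist"; returns a dict with "color" (384x512x3 uint8, red, green, blue), "depth" (384x512 float32, m along the optical axis (not along the pixel's ray), 0 where there is no reading), "camera_matrix" (3x3 intrinsics, pixels), "eye" and "orientation" of the camera in the world. Camera axes: x right, y up, looking along -z (the intrinsics and any distortion apply to the point x, -y, -z); pixel columns grow to the right and rows downward; lengths in m; the calibration is good to about 2 mm. A picture is of the moment at which its call begins.
- workorder.sign_off(): hands the job in, once; it reports no verdict.
Trained networks look in the newest picture that a camera, given by its name, has taken for a name from the list of things; names that differ only in an ending like _2 or _b are one class to them, and where a whole thing is asked for, a point or a joint stands for the part that bears it (a point fixed in the world has none). Each returns a list of dicts, best first, with "confidence" (0 to 1); they miss things now and then, are a little off and sometimes report something else, mostly with a low value. They report only what shows in the picture. A call takes as long as a camera call. They do not tell look-alikes from the thing itself.
- viewer.boxes_of(camera, label): "point" ([x, y, z] in m, in the coordinates of the camera as it stood for that picture, good to about 4 mm: the middle of the surface that is visible of it).
- viewer.regions_of(camera, label): "pixels" (384x512 bool, what is visible of it).
- viewer.spot_point(camera, label): "point" ([x, y, z] in m, in the coordinates of the camera as it stood for that picture, good to about 4 mm: a listed point, or the origin of a listed thing).
The state is a dict: "t": time; "qpos": joint angles; "qd": joint speeds; "tau": joint torques, N m; "tool_pos": TCP position; "tcp_rot": TCP orientation; "contact_force": force on the tool from outside, world axes, zero at the start; "moment": the same for the moment, N m; "opening": finger opening in m.
Only numpy, scipy, OpenCV 4.12 (cv2) and the standard library are available. Lean on these libraries where they do the work, as an engineer would, in place of code of your own. Each camera call takes 0.05 s, during which the arm holds its last target. There are 200 camera calls.

## Working session

There is one attempt and no reset: what is moved stays moved. The work goes in short steps, Python scripts to look and compute and a tool call to move; the robot and the scene stay as the last step left them, time stands still between calls to the robot, and variables do not carry over. Pictures are saved under pics/ and viewed, about 8 in all and at most 12, crops included, and the job is handed in when it is done.

Besides the shell and the picture viewer there is one more tool, called after "Emit:" by a JSON object that holds its "op" and its "data". jog_arm: Moves the arm, as the interface text tells. Its arguments: {"type":"object","properties":{"plan":{"type":"array"},"grip_force":{"type":"number"}},"required":["plan"]}

```bash
mkdir -p pics
cat > h.py <<'E'
import numpy as np, cv2
from scipy.spatial.transform import Rotation as R
from station import observe, viewer, workorder, ctrl
def cam(n):
    c=viewer.camera(n); c['R']=None
    o=np.array(c['orientation'],float); c['R']=R.from_quat(o).as_matrix() if o.size==4 else o.reshape(3,3)
    return c
def w(c,p): return c['R']@np.array(p)+np.array(c['eye'])
def cloud(c):
    K=c['camera_matrix'];d=c['depth'];v,u=np.mgrid[:d.shape[0],:d.shape[1]]
    P=np.stack([(u-K[0,2])/K[0,0]*d,-(v-K[1,2])/K[1,1]*d,-d],-1)
    return P@c['R'].T+np.array(c['eye'])
def px(c,p):
    K=c['camera_matrix'];q=c['R'].T@(np.array(p)-np.array(c['eye']));return (K[0,0]*q[0]/-q[2]+K[0,2], K[1,1]*-q[1]/-q[2]+K[1,2])
def save(n,im): cv2.imwrite('pics/'+n,cv2.cvtColor(im,cv2.COLOR_RGB2BGR))
E
python3 - <<'E'
from h import *
print(ctrl.finger_overhang, observe()['tool_pos'],observe()['tcp_rot'],observe()['t'])
ims=[]
for n in ['top','side']:
    c=cam(n); ims.append(c['color']); print(n,c['eye'],{k:v for k,v in c.items() if k not in('color','depth','R','eye')})
    for l in ['cover_a_peg','foot_mid']:
        for f in ('spot_point','boxes_of'):
            for r in getattr(viewer,f)(n,l):
                P=w(c,r['point']); print(n,f,l,np.round(P,3),round(r['confidence'],2),np.round(px(c,P)))
    save(n+'1.png',cv2.resize(c['color'],(800,600)))
E
```

```text
0.1734 [ 0.18115844 -0.57159689  0.40382688] [ 8.06864353e-01 -5.90735981e-01 -6.96488929e-04 -6.57929851e-04] 0.0
top [0.37521931 0.08523378 1.07070337] {'camera_matrix': array([[490.92486374,   0.        , 246.21310676],
       [  0.        , 490.92486374, 185.97299238],
       [  0.        ,   0.        ,   1.        ]]), 'orientation': array([-0.06991678,  0.07928438,  0.7561944 , -0.64575201])}
top spot_point cover_a_peg [ 0.654 -0.018  0.123] 0.92 [277. 143.]
top boxes_of cover_a_peg [ 0.65  -0.015  0.075] 0.86 [275. 152.]
top spot_point foot_mid [ 0.435 -0.17   0.019] 0.89 [361. 244.]
top spot_point foot_mid [0.651 0.087 0.08 ] 0.69 [226. 158.]
top boxes_of foot_mid [ 0.438 -0.163  0.043] 0.79 [361. 242.]
side [0.35456512 0.52258043 0.60651016] {'camera_matrix': array([[452.33080114,   0.        , 253.48768144],
       [  0.        , 452.33080114, 184.35738826],
       [  0.        ,   0.        ,   1.        ]]), 'orientation': array([-0.07131689,  0.38486139,  0.90068292, -0.1885892 ])}
side spot_point cover_a_peg [ 0.653 -0.018  0.128] 0.73 [214. 136.]
side spot_point cover_a_peg [ 0.669 -0.139  0.125] 0.52 [235. 100.]
side boxes_of cover_a_peg [ 0.648 -0.009  0.077] 0.65 [215. 162.]
side spot_point foot_mid [ 0.436 -0.173  0.026] 0.89 [350. 161.]
side boxes_of foot_mid [ 0.436 -0.159  0.032] 0.63 [349. 163.]
```

View pics/top1.png

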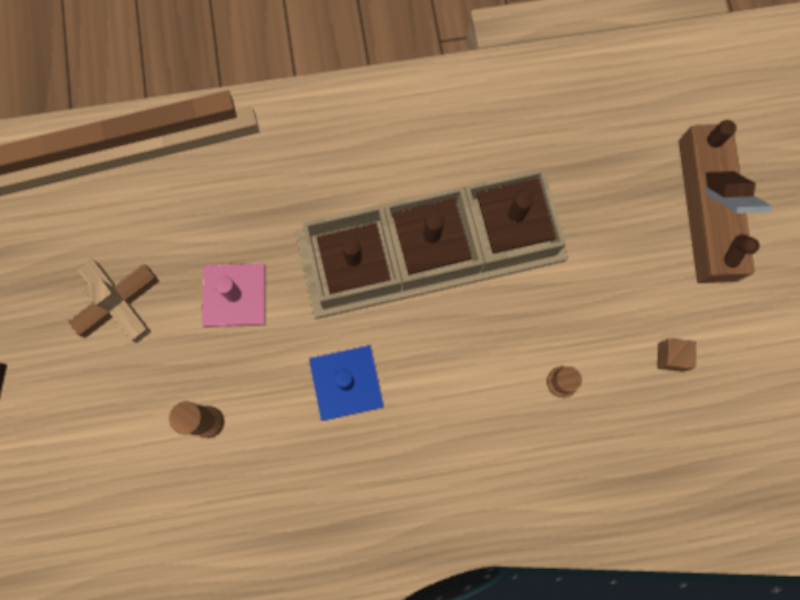

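View pics/side1.png

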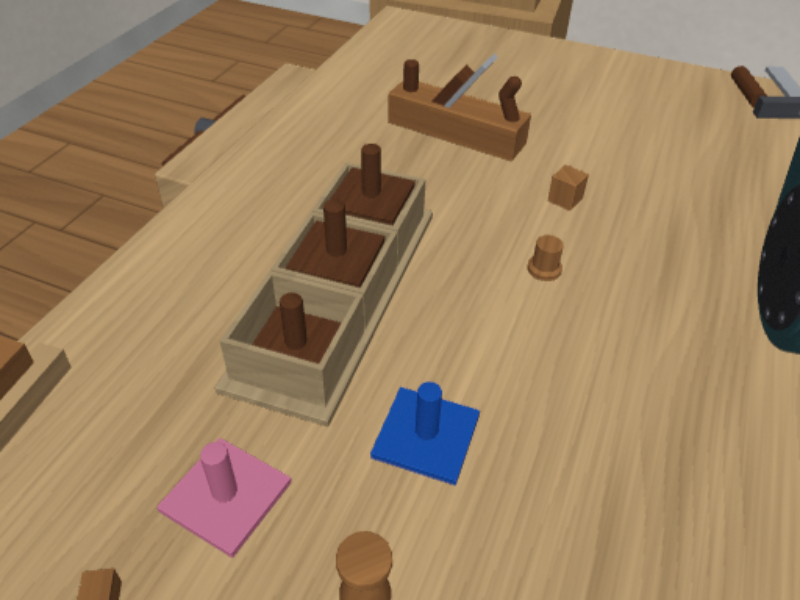

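The sunken cover is the left cell's (top picture about (352,255), side (292,325)). The middle cover at (433,230) and right cover at (520,205) are level with the rim. Things it could be confused with:
- **Covers:** pink at (233,295) and blue at (346,382).
- **Foot:** the one I want is the round foot at (565,381). The square block is at (677,354) and the tall leg at (195,418).

Run:
```python
from h import *
c=cam('top'); P=cloud(c); im=c['color']
ok=c['depth']>0
x,y,z=P[...,0],P[...,1],P[...,2]
near=ok&(x>.52)&(x<.82)&(y>-.25)&(y<.2)
# rim
m=near&(z>.064)&(z<.08)&(im.mean(-1)>75)
q=np.argwhere(m); r=cv2.minAreaRect(P[m][:,:2].astype(np.float32)*1000); print('rim rect',r, m.sum()); print(cv2.boxPoints(r))
for i,(lo,hi) in {'highpegs':(.115,.16),'sunk':(.082,.105)}.items():
    mm=(near&(z>lo)&(z<hi)).astype(np.uint8); n,lab,st,ce=cv2.connectedComponentsWithStats(mm)
    for k in range(1,n):
        if st[k,4]>15: p=P[lab==k]; print(i,st[k,4],p.mean(0).round(4),p.max(0).round(4),p.min(0).round(4),ce[k].round())
# foot & objects on bench
mm=(ok&(x>.3)&(x<.62)&(y>-.35)&(y<.45)&(z>.007)&(z<.2)).astype(np.uint8); n,lab,st,ce=cv2.connectedComponentsWithStats(mm)
for k in range(1,n):
    if st[k,4]>60:
        p=P[lab==k]; t=p[p[:,2]>p[:,2].max()-.006]; print('obj',st[k,4],'top',t.mean(0).round(4),'min',p.min(0).round(3),'max',p.max(0).round(3),ce[k].round())
a=cv2.resize(im[100:220,180:380],(800,480),interpolation=cv2.INTER_CUBIC); save('crop1.png',a)
```

```text
rim rect ((657.012939453125, -22.802810668945312), (113.9410400390625, 340.7818298339844), 4.326834678649902) 2093
[[ 587.3495   142.80429]
 [ 613.06006 -197.00629]
 [ 726.6764  -188.40991]
 [ 700.9658   151.40067]]
highpegs 149 [ 0.6625 -0.1357  0.1356] [ 0.675  -0.1256  0.1439] [ 0.6525 -0.1489  0.1151] [335. 129.]
highpegs 142 [ 0.6518 -0.0186  0.1361] [ 0.6656 -0.0077  0.1443] [ 0.6425 -0.0301  0.1157] [278. 142.]
sunk 41 [ 0.6583 -0.132   0.094 ] [ 0.6697 -0.1256  0.1047] [ 0.6529 -0.1469  0.0831] [330. 137.]
sunk 39 [ 0.6464 -0.0167  0.0926] [ 0.6592 -0.0076  0.1045] [ 0.6422 -0.0306  0.0821] [276. 151.]
sunk 113 [0.649  0.0898 0.0944] [0.6608 0.1009 0.0989] [0.6383 0.0785 0.0828] [225. 158.]
obj 2776 top [ 0.6102 -0.0158  0.0758] min [ 0.579 -0.211  0.007] max [0.62  0.159 0.081] [274. 178.]
obj 608 top [0.6195 0.2646 0.0726] min [0.583 0.222 0.007] max [0.62  0.313 0.076] [150. 199.]
obj 235 top [0.6045 0.4068 0.0279] min [0.584 0.387 0.007] max [0.62  0.434 0.032] [ 85. 209.]
obj 466 top [ 0.4475 -0.3263  0.0454] min [ 0.425 -0.349  0.008] max [ 0.471 -0.304  0.049] [433. 226.]
obj 1626 top [0.4833 0.1259 0.0759] min [0.437 0.08  0.007] max [0.53  0.172 0.08 ] [221. 244.]
obj 340 top [ 0.4387 -0.1701  0.0461] min [ 0.416 -0.187  0.007] max [ 0.459 -0.149  0.051] [361. 243.]
obj 638 top [0.4597 0.3199 0.1311] min [0.438 0.298 0.007] max [0.48  0.34  0.135] [125. 268.]
```

View pics/crop1.png

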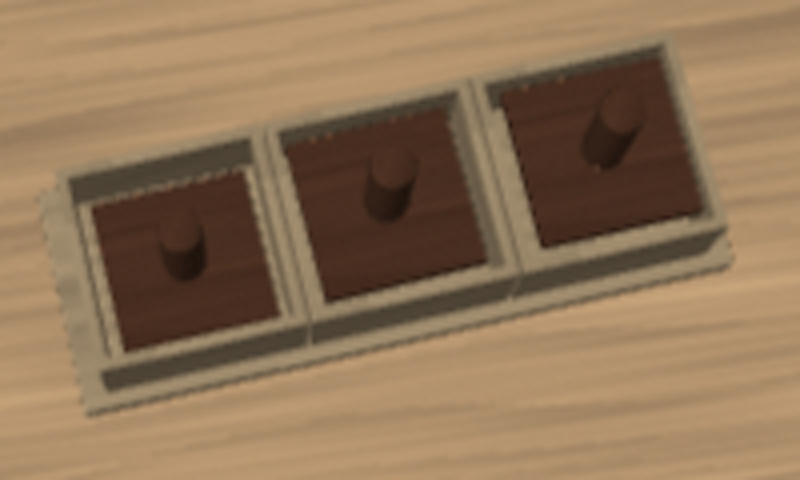

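The crop confirms it: the left cell (crop about (185,260)) holds the sunken cover, and the other two covers are level with the rim. Peg axis is about (0.649, 0.090), and crate yaw is about 4.3°. I'll align the jaws with the crate, part-close them so they fit inside the cell, and move over.

Emit:
{"op": "jog_arm", "data": {"plan": [{"turn":0.116,"gripper":0.2},{"turn":0.116,"gripper":0.2},{"tx":-0.78,"ty":-0.645,"gripper":0.2},{"tx":-0.78,"ty":-0.645,"gripper":0.2},{"tx":-0.78,"ty":-0.645,"gripper":0.2},{"tx":-0.78,"ty":-0.645,"gripper":0.2},{"tx":-0.78,"ty":-0.645,"gripper":0.2},{"tx":-0.78,"ty":-0.645,"gripper":0.2},{"tx":-0.78,"ty":-0.645,"gripper":0.2},{"tx":-0.78,"ty":-0.645,"gripper":0.2}], "grip_force": 40}}

```text
invalid input
```

Emit:
{"op": "jog_arm", "data": {"plan": [{"tx":-0.78,"ty":-0.645,"gripper":0.2},{"tx":-0.78,"ty":-0.645,"gripper":0.2},{"tx":-0.78,"ty":-0.645,"gripper":0.2},{"tx":-0.78,"ty":-0.645,"gripper":0.2},{"tx":-0.78,"ty":-0.645,"gripper":0.2},{"tx":-0.78,"ty":-0.645,"gripper":0.2},{"tx":-0.78,"ty":-0.645,"gripper":0.2},{"tx":-0.78,"ty":-0.645,"gripper":0.2},{"tx":-0.78,"ty":-0.645,"gripper":0.2}]}}

```text
invalid input
```

```bash
cat >> h.py <<'E'
def go(gx,gy,gz,yaw=-85.7):
    """shift in tool units to bring TCP so that grasp point is at g"""
    s=observe(); Rm=R.from_quat(s['tcp_rot']).as_matrix(); d=np.array([gx,gy,gz])-(np.array(s['tool_pos'])+Rm[:,2]*.155)
    cy=np.degrees(np.arctan2(Rm[1,0],Rm[0,0]))
    print('t',round(s['t'],2),'tcp',np.round(s['tool_pos'],4),'yaw',cy.round(2),'turn',np.radians(cy-yaw).round(3),'tilt z',Rm[:,2].round(3),'units',(Rm.T@d/.04).round(3),'open',s['opening'],'F',np.round(s['contact_force'],1))
E
python3 - <<'E'
from h import *
go(.649,.090,.082)
c=cam('wrist'); save('w1.png',c['color']); P=cloud(c)
for r in viewer.spot_point('wrist','cover_a_peg'): print(w(c,r['point']).round(4),r['confidence'])
x,y,z=P[...,0],P[...,1],P[...,2]
m=(c['depth']>0)&(z>.085)&(z<.105)&(abs(x-.649)<.04)&(abs(y-.09)<.04)
print(m.sum()); p=P[m]; print(p.mean(0),p.min(0),p.max(0)) if m.sum() else 0
E
```

```text
t 0.55 tcp [ 0.1812 -0.572   0.4047] yaw -72.42 turn 0.232 tilt z [-0.  0. -1.] units [-12.243 -16.147   4.193] open 0.08540639593132553 F [ 0.9 -0.2 -0.2]
0
```

Emit:
{"op": "jog_arm", "data": {"plan": [{"gripper":0.2,"tx":0,"ty":0,"tz":0,"turn":0.116},{"gripper":0.2,"tx":0,"ty":0,"tz":0,"turn":0.116},{"gripper":0.2,"tx":-0.78,"ty":-0.645,"tz":0,"turn":0},{"gripper":0.2,"tx":-0.78,"ty":-0.645,"tz":0,"turn":0},{"gripper":0.2,"tx":-0.78,"ty":-0.645,"tz":0,"turn":0},{"gripper":0.2,"tx":-0.78,"ty":-0.645,"tz":0,"turn":0},{"gripper":0.2,"tx":-0.78,"ty":-0.645,"tz":0,"turn":0},{"gripper":0.2,"tx":-0.78,"ty":-0.645,"tz":0,"turn":0},{"gripper":0.2,"tx":-0.78,"ty":-0.645,"tz":0,"turn":0},{"gripper":0.2,"tx":-0.78,"ty":-0.645,"tz":0,"turn":0}], "grip_force": 40}}

```text
t: 1.65
tool_pos: [0.3691, -0.3063, 0.405]
tcp_rot: [0.733, -0.68, 0.0, -0.0]
contact_force: [0.6, -0.4, -0.6]
opening: 0.0512
```

Emit:
{"op": "jog_arm", "data": {"plan": [{"gripper":0.2,"tx":-0.9,"ty":-0.74,"tz":0,"turn":0},{"gripper":0.2,"tx":-0.9,"ty":-0.74,"tz":0,"turn":0},{"gripper":0.2,"tx":-0.9,"ty":-0.74,"tz":0,"turn":0},{"gripper":0.2,"tx":-0.9,"ty":-0.74,"tz":0,"turn":0},{"gripper":0.2,"tx":-0.9,"ty":-0.74,"tz":0,"turn":0},{"gripper":0.2,"tx":-0.9,"ty":-0.74,"tz":0,"turn":0},{"gripper":0.2,"tx":-0.9,"ty":-0.74,"tz":0,"turn":0},{"gripper":0.2,"tx":-0.9,"ty":-0.74,"tz":0,"turn":0},{"gripper":0.2,"tx":0,"ty":0,"tz":0,"turn":0},{"gripper":0.2,"tx":0,"ty":0,"tz":0,"turn":0}]}}

```text
t: 2.65
tool_pos: [0.5832, -0.0019, 0.4045]
tcp_rot: [0.734, -0.679, -0.0, 0.0]
contact_force: [0.0, 0.2, -0.5]
opening: 0.0511
```

Run:
```python
from h import *
go(.649,.090,.082)
c=cam('wrist'); save('w1.png',c['color']); P=cloud(c)
for r in viewer.spot_point('wrist','cover_a_peg'): print(w(c,r['point']).round(4),r['confidence'])
x,y,z=P[...,0],P[...,1],P[...,2]
m=(c['depth']>0)&(z>.085)&(z<.105)&(abs(x-.649)<.04)&(abs(y-.09)<.04)
print(m.sum()); p=P[m]; print(p.mean(0),p.min(0),p.max(0)) if m.sum() else 0
```

```text
t 2.65 tcp [ 0.5832 -0.0019  0.4045] yaw -85.57 turn 0.002 tilt z [-0.001 -0.    -1.   ] units [-2.164 -1.823  4.185] open 0.05107905363765314 F [ 0.   0.2 -0.5]
[ 0.6554 -0.0227  0.1205] 0.94
[0.6457 0.0931 0.0769] 0.41
762
[0.64820951 0.08847485 0.09361674] [0.63670311 0.07768305 0.08501359] [0.65948433 0.10094392 0.0964827 ]
```

View pics/w1.png

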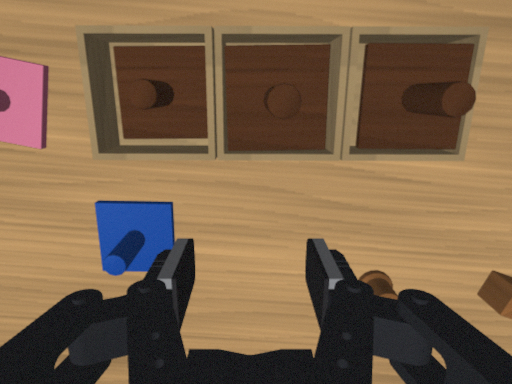

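The wrist view shows the left cell's cover low, with its peg at (143,95). Peg axis measures about (0.648, 0.0895). Moving above it and part-way down.

Emit:
{"op": "jog_arm", "data": {"plan": [{"gripper":0.2,"tx":-0.72,"ty":-0.6,"tz":0,"turn":0},{"gripper":0.2,"tx":-0.72,"ty":-0.6,"tz":0,"turn":0},{"gripper":0.2,"tx":-0.72,"ty":-0.6,"tz":0,"turn":0},{"gripper":0.2,"tx":0,"ty":0,"tz":0.8,"turn":0},{"gripper":0.2,"tx":0,"ty":0,"tz":0.8,"turn":0},{"gripper":0.2,"tx":0,"ty":0,"tz":0.8,"turn":0},{"gripper":0.2,"tx":0,"ty":0,"tz":0,"turn":0},{"gripper":0.2,"tx":0,"ty":0,"tz":0,"turn":0}]}}

```text
t: 3.55
tool_pos: [0.648, 0.0874, 0.3089]
tcp_rot: [0.732, -0.681, -0.0, 0.001]
contact_force: [0.2, 0.6, 1.0]
opening: 0.0514
```

Run:
```python
from h import *
go(.648,.0895,.081)
c=cam('wrist'); save('w2.png',c['color']); P=cloud(c)
x,y,z=P[...,0],P[...,1],P[...,2]
m=(c['depth']>0)&(z>.088)&(z<.105)&(abs(x-.649)<.03)&(abs(y-.09)<.02)
print(m.sum()); p=P[m]; print(p.mean(0),p.min(0),p.max(0)) if m.sum() else 0
```

```text
t 3.55 tcp [0.648  0.0874 0.3089] yaw -85.81 turn -0.002 tilt z [-0.001 -0.    -1.   ] units [-0.051 -0.012  1.823] open 0.05140445410158712 F [0.2 0.6 1. ]
1233
[0.64950326 0.08974387 0.09387332] [0.63657887 0.07788666 0.08802256] [0.6603173  0.1015218  0.09628884]
```

View pics/w2.png

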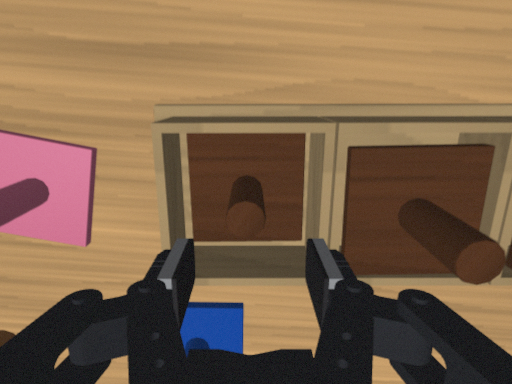

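The peg at (246,218) is centred between the fingers at (177) and (322), and they clear the cell walls. Descending and gripping.

Emit:
{"op": "jog_arm", "data": {"plan": [{"gripper":0.2,"tx":-0.06,"ty":-0.03,"tz":0.5,"turn":0},{"gripper":0.2,"tx":0,"ty":0,"tz":0.5,"turn":0},{"gripper":0.2,"tx":0,"ty":0,"tz":0.4,"turn":0},{"gripper":0.2,"tx":0,"ty":0,"tz":0.42,"turn":0},{"gripper":0.2,"tx":0,"ty":0,"tz":0,"turn":0},{"gripper":-1,"tx":0,"ty":0,"tz":0,"turn":0},{"gripper":-1,"tx":0,"ty":0,"tz":0,"turn":0},{"gripper":-1,"tx":0,"ty":0,"tz":0,"turn":0},{"gripper":-1,"tx":0,"ty":0,"tz":0,"turn":0},{"gripper":-1,"tx":0,"ty":0,"tz":0,"turn":0}], "grip_force": 50}}

```text
t: 4.6
tool_pos: [0.6503, 0.0911, 0.2381]
tcp_rot: [0.733, -0.68, 0.001, -0.001]
contact_force: [-0.5, -0.1, 6.5]
opening: 0.0227
```

Emit:
{"op": "jog_arm", "data": {"plan": [{"gripper":-1,"tx":0,"ty":0,"tz":0,"turn":0},{"gripper":-1,"tx":0,"ty":0,"tz":0,"turn":0},{"gripper":-1,"tx":0,"ty":0,"tz":-0.2,"turn":0},{"gripper":-1,"tx":0,"ty":0,"tz":-0.2,"turn":0},{"gripper":-1,"tx":0,"ty":0,"tz":-0.4,"turn":0},{"gripper":-1,"tx":0,"ty":0,"tz":-0.4,"turn":0},{"gripper":-1,"tx":0,"ty":0,"tz":-0.4,"turn":0}]}}

```text
t: 5.3
tool_pos: [0.6492, 0.0914, 0.3011]
tcp_rot: [0.733, -0.68, -0.0, -0.0]
contact_force: [0.4, -0.5, -1.3]
opening: 0.0224
```

Emit:
{"op": "jog_arm", "data": {"plan": [{"gripper":-1,"tx":0,"ty":0,"tz":-0.6,"turn":0},{"gripper":-1,"tx":0,"ty":0,"tz":-0.4,"turn":0},{"gripper":-1,"tx":0,"ty":0.6,"tz":0,"turn":0},{"gripper":-1,"tx":0.4,"ty":0.8,"tz":0,"turn":0},{"gripper":-1,"tx":0.5,"ty":0.8,"tz":0,"turn":0},{"gripper":-1,"tx":0.5,"ty":0.8,"tz":0,"turn":0},{"gripper":-1,"tx":0.5,"ty":0.8,"tz":0,"turn":0},{"gripper":-1,"tx":0.5,"ty":0.8,"tz":0,"turn":0},{"gripper":-1,"tx":0.26,"ty":0.36,"tz":0,"turn":0},{"gripper":-1,"tx":0,"ty":0,"tz":0,"turn":0}]}}

```text
t: 6.3
tool_pos: [0.4573, -0.0305, 0.3404]
tcp_rot: [0.732, -0.681, -0.0, 0.0]
contact_force: [-0.3, -0.3, -0.1]
opening: 0.0223
```

Run:
```python
from h import *
go(.46,-.03,.0635)
c=cam('side'); save('s2.png',c['color']); P=cloud(c)
x,y,z=P[...,0],P[...,1],P[...,2]; im=c['color'].astype(int)
m=(c['depth']>0)&(z>.06)&(z<.2)&(abs(x-.46)<.07)&(abs(y+.03)<.07)&(im.sum(-1)<260)&(im[...,0]>im[...,2]+15)
p=P[m]; print(m.sum(), np.percentile(p[:,2],[1,5,25,50,75,95,99]).round(4))
```

```text
t 6.3 tcp [ 0.4573 -0.0305  0.3404] yaw -85.82 turn -0.002 tilt z [-0.001 -0.    -1.   ] units [-0.006 -0.076  3.047] open 0.02234484395118092 F [-0.3 -0.3 -0.1]
2106 [0.1247 0.1279 0.1318 0.1326 0.1334 0.1549 0.1865]
```

View pics/s2.png

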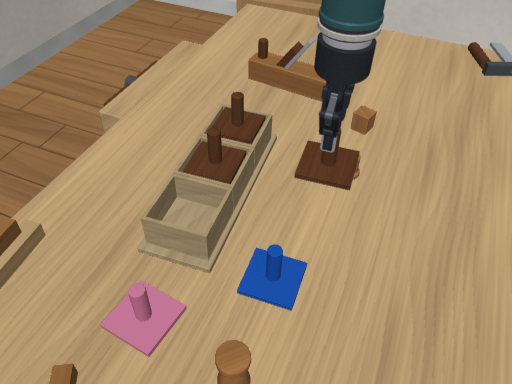

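The side view shows the cover held level at (328,165) over clear bench, and the left cell at (190,215) open and empty. The plate's underside is at 0.1225, so I'll lower 122 mm, ending slowly.

Emit:
{"op": "jog_arm", "data": {"plan": [{"gripper":-1,"tx":0,"ty":0,"tz":0.6,"turn":0},{"gripper":-1,"tx":0,"ty":0,"tz":0.7,"turn":0},{"gripper":-1,"tx":0,"ty":0,"tz":0.7,"turn":0},{"gripper":-1,"tx":0,"ty":0,"tz":0.5,"turn":0},{"gripper":-1,"tx":0,"ty":0,"tz":0.3,"turn":0},{"gripper":-1,"tx":0,"ty":0,"tz":0.1,"turn":0},{"gripper":-1,"tx":0,"ty":0,"tz":0.05,"turn":0},{"gripper":-1,"tx":0,"ty":0,"tz":0.05,"turn":0},{"gripper":-1,"tx":0,"ty":0,"tz":0,"turn":0},{"gripper":-1,"tx":0,"ty":0,"tz":0,"turn":0}]}}

```text
t: 7.35
tool_pos: [0.4598, -0.0297, 0.2205]
tcp_rot: [0.733, -0.68, 0.0, -0.0]
contact_force: [0.4, -0.6, -1.1]
opening: 0.0226
```

Emit:
{"op": "jog_arm", "data": {"plan": [{"gripper":-1,"tx":0,"ty":0,"tz":0.025,"turn":0},{"gripper":-1,"tx":0,"ty":0,"tz":0.025,"turn":0},{"gripper":-1,"tx":0,"ty":0,"tz":0,"turn":0},{"gripper":-1,"tx":0,"ty":0,"tz":0,"turn":0}]}}

```text
t: 7.75
tool_pos: [0.4595, -0.0298, 0.2181]
tcp_rot: [0.733, -0.68, 0.0, -0.0]
contact_force: [-1.3, 0.2, 2.1]
opening: 0.0227
```

Emit:
{"op": "jog_arm", "data": {"plan": [{"gripper":-1,"tx":0,"ty":0,"tz":0.02,"turn":0},{"gripper":-1,"tx":0,"ty":0,"tz":0,"turn":0},{"gripper":-1,"tx":0,"ty":0,"tz":0,"turn":0}]}}

```text
t: 8.05
tool_pos: [0.4595, -0.0298, 0.218]
tcp_rot: [0.733, -0.68, 0.0, -0.0]
contact_force: [-3.3, -1.9, 14.4]
opening: 0.0227
```

Contact is firm at 14 N. I'll ease off slightly, open, and rise.

Emit:
{"op": "jog_arm", "data": {"plan": [{"gripper":-1,"tx":0,"ty":0,"tz":-0.02,"turn":0},{"gripper":0,"tx":0,"ty":0,"tz":0,"turn":0},{"gripper":0.4,"tx":0,"ty":0,"tz":0,"turn":0},{"gripper":0.4,"tx":0,"ty":0,"tz":0,"turn":0},{"gripper":0.4,"tx":0,"ty":0,"tz":0,"turn":0},{"gripper":0.4,"tx":0,"ty":0,"tz":-0.3,"turn":0},{"gripper":0.4,"tx":0,"ty":0,"tz":-0.7,"turn":0},{"gripper":0.4,"tx":0,"ty":0,"tz":-0.9,"turn":0},{"gripper":0.4,"tx":0,"ty":0,"tz":-0.7,"turn":0},{"gripper":0.4,"tx":0,"ty":0,"tz":0,"turn":0}]}}

```text
t: 9.05
tool_pos: [0.461, -0.0299, 0.3253]
tcp_rot: [0.733, -0.68, 0.003, -0.002]
contact_force: [0.9, -0.2, -0.3]
opening: 0.0596
```

Run:
```python
from h import *
c=cam('wrist'); save('w3.png',c['color']); P=cloud(c); im=c['color'].astype(int)
for r in viewer.spot_point('wrist','foot_mid'): print('foot',w(c,r['point']).round(4),r['confidence'])
for n in ('wrist','side'):
    if n=='side': c=cam('side'); P=cloud(c); im=c['color'].astype(int); save('s3.png',c['color'])
    x,y,z=P[...,0],P[...,1],P[...,2]
    m=(c['depth']>0)&(z>.038)&(z<.055)&(abs(x-.437)<.04)&(abs(y+.17)<.04)
    p=P[m]; print(n,'foot top',m.sum(),p.mean(0).round(4),p.min(0).round(4),p.max(0).round(4)) if m.sum() else 0
    m=(c['depth']>0)&(z<.09)&(z>-.01)&(abs(x-.46)<.06)&(abs(y+.03)<.06)&(im.sum(-1)<260)
    p=P[m]; print('cover',m.sum(),np.percentile(p[:,2],[2,25,50,75,98]).round(4), p.mean(0)) if m.sum() else 0
go(.437,-.17,.030)
```

```text
foot [ 0.436  -0.1707  0.0242] 0.75
wrist foot top 1353 [ 0.4361 -0.1689  0.0429] [ 0.4186 -0.1873  0.038 ] [ 0.4522 -0.1529  0.0454]
cover 9619 [0.0076 0.0089 0.0094 0.0101 0.0747] [ 0.46179285 -0.03006464  0.0168012 ]
side foot top 194 [ 0.4351 -0.1657  0.0434] [ 0.419  -0.1878  0.038 ] [ 0.4517 -0.1506  0.0469]
cover 2087 [0.0042 0.0095 0.0104 0.0118 0.0754] [ 0.4557052  -0.02066069  0.01862518]
t 9.2 tcp [ 0.459  -0.0296  0.3214] yaw -85.71 turn -0.0 tilt z [-0.001  0.    -1.   ] units [3.462 0.807 3.41 ] open 0.059620648172823934 F [-1.6  0.3 -0.6]
```

View pics/w3.png

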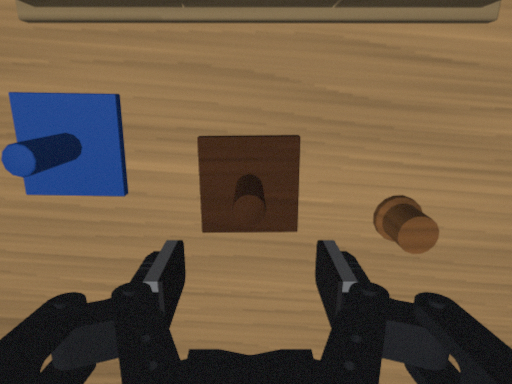

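The cover lies flat at (250,185), plate top about 10 mm and peg top about 75 mm. The foot is at (418,232), about (0.4355, −0.170). Going above it, then down.

Emit:
{"op": "jog_arm", "data": {"plan": [{"gripper":0.4,"tx":0.87,"ty":0.21,"tz":0,"turn":0},{"gripper":0.4,"tx":0.87,"ty":0.21,"tz":0,"turn":0},{"gripper":0.4,"tx":0.87,"ty":0.21,"tz":0,"turn":0},{"gripper":0.4,"tx":0.86,"ty":0.21,"tz":0,"turn":0},{"gripper":0.4,"tx":0,"ty":0,"tz":0.8,"turn":0},{"gripper":0.4,"tx":0,"ty":0,"tz":0.8,"turn":0},{"gripper":0.4,"tx":0,"ty":0,"tz":0,"turn":0},{"gripper":0.4,"tx":0,"ty":0,"tz":0,"turn":0}]}}

```text
t: 10.0
tool_pos: [0.4356, -0.1701, 0.2568]
tcp_rot: [0.733, -0.68, -0.002, 0.0]
contact_force: [0.4, -0.4, 0.5]
opening: 0.0596
```

Run:
```python
from h import *
c=cam('wrist'); P=cloud(c)
x,y,z=P[...,0],P[...,1],P[...,2]
m=(c['depth']>0)&(z>.040)&(z<.055)&(abs(x-.437)<.04)&(abs(y+.17)<.022)
p=P[m]; print(m.sum(),p.mean(0).round(4),p.min(0).round(4),p.max(0).round(4))
go(.4355,-.17,.031)
```

```text
2452 [ 0.4358 -0.1704  0.0432] [ 0.4186 -0.187   0.04  ] [ 0.4518 -0.1538  0.0452]
t 10.05 tcp [ 0.4363 -0.1704  0.2578] yaw -85.7 turn 0.0 tilt z [-0.001  0.001 -1.   ] units [-0.005  0.012  1.796] open 0.05947522980924431 F [-0.3 -0.2 -0.5]
```

Emit:
{"op": "jog_arm", "data": {"plan": [{"gripper":0.4,"tx":0,"ty":0,"tz":0.6,"turn":0},{"gripper":0.4,"tx":0,"ty":0,"tz":0.6,"turn":0},{"gripper":0.4,"tx":0,"ty":0,"tz":0.4,"turn":0},{"gripper":0.4,"tx":0,"ty":0,"tz":0.18,"turn":0},{"gripper":0.4,"tx":0,"ty":0,"tz":0,"turn":0},{"gripper":-0.1,"tx":0,"ty":0,"tz":0,"turn":0},{"gripper":-1,"tx":0,"ty":0,"tz":0,"turn":0},{"gripper":-1,"tx":0,"ty":0,"tz":0,"turn":0},{"gripper":-1,"tx":0,"ty":0,"tz":0,"turn":0},{"gripper":-1,"tx":0,"ty":0,"tz":0,"turn":0}], "grip_force": 40}}

```text
t: 11.05
tool_pos: [0.4368, -0.1708, 0.1879]
tcp_rot: [0.733, -0.68, 0.001, -0.0]
contact_force: [-0.0, 0.5, 5.7]
opening: 0.0322
```

Emit:
{"op": "jog_arm", "data": {"plan": [{"gripper":-1,"tx":0,"ty":0,"tz":0,"turn":0},{"gripper":-1,"tx":0,"ty":0,"tz":0,"turn":0}]}}

```text
t: 11.25
tool_pos: [0.4368, -0.1708, 0.1879]
tcp_rot: [0.733, -0.68, 0.001, -0.0]
contact_force: [-0.3, 1.0, 6.6]
opening: 0.0323
```

Emit:
{"op": "jog_arm", "data": {"plan": [{"gripper":-1,"tx":0,"ty":0,"tz":-0.3,"turn":0},{"gripper":-1,"tx":0,"ty":0,"tz":-0.7,"turn":0},{"gripper":-1,"tx":0,"ty":0,"tz":-0.9,"turn":0},{"gripper":-1,"tx":0,"ty":0,"tz":-0.9,"turn":0},{"gripper":-1,"tx":0,"ty":0,"tz":-0.9,"turn":0},{"gripper":-1,"tx":0,"ty":0,"tz":-0.3,"turn":0},{"gripper":-1,"tx":0,"ty":0,"tz":0,"turn":0}]}}

```text
t: 11.95
tool_pos: [0.437, -0.1709, 0.3496]
tcp_rot: [0.733, -0.68, 0.003, -0.001]
contact_force: [0.6, -0.8, -1.0]
opening: 0.0322
```

Run:
```python
from h import *
go(.6485,.0908,.15)
```

```text
t 11.95 tcp [ 0.437  -0.1709  0.3496] yaw -85.71 turn -0.0 tilt z [ 0.005 -0.003 -1.   ] units [-6.146 -5.736  1.123] open 0.03222825096907178 F [ 0.6 -0.8 -1. ]
```

Emit:
{"op": "jog_arm", "data": {"plan": [{"gripper":-1,"tx":-0.6,"ty":0,"tz":-0.1,"turn":0},{"gripper":-1,"tx":-0.95,"ty":-0.2,"tz":0,"turn":0},{"gripper":-1,"tx":-0.95,"ty":-0.4,"tz":0,"turn":0},{"gripper":-1,"tx":-0.9,"ty":-0.6,"tz":0,"turn":0},{"gripper":-1,"tx":-0.9,"ty":-0.8,"tz":0,"turn":0},{"gripper":-1,"tx":-0.8,"ty":-0.8,"tz":0,"turn":0},{"gripper":-1,"tx":-0.7,"ty":-0.9,"tz":0,"turn":0},{"gripper":-1,"tx":-0.35,"ty":-0.95,"tz":0,"turn":0},{"gripper":-1,"tx":0,"ty":-0.8,"tz":0,"turn":0},{"gripper":-1,"tx":0,"ty":-0.28,"tz":0,"turn":0}]}}

```text
t: 12.95
tool_pos: [0.6487, 0.0927, 0.3493]
tcp_rot: [0.733, -0.68, 0.0, -0.0]
contact_force: [-0.7, -0.5, -0.2]
opening: 0.0321
```

Emit:
{"op": "jog_arm", "data": {"plan": [{"gripper":-1,"tx":0,"ty":0,"tz":0,"turn":0},{"gripper":-1,"tx":0,"ty":0,"tz":0,"turn":0}]}}

```text
t: 13.15
tool_pos: [0.645, 0.0914, 0.3496]
tcp_rot: [0.733, -0.68, -0.001, 0.001]
contact_force: [0.3, 0.6, -0.9]
opening: 0.0321
```

Run:
```python
from h import *
go(.6485,.0908,.2079-.155)
c=cam('top'); P=cloud(c); im=c['color']
a=im[90:230,170:390]; 
c2=cam('wrist'); save('w4.png',np.hstack([cv2.resize(a,(400,300)),cv2.resize(c2['color'],(400,300))]))
P=cloud(c2);x,y,z=P[...,0],P[...,1],P[...,2]
m=(c2['depth']>0)&(z>.065)&(z<.078)&(abs(x-.65)<.075)&(y>0.02)&(y<.16)&(c2['color'].mean(-1)>75)
r=cv2.minAreaRect(P[m][:,:2].astype(np.float32)*1000); print(m.sum(),P[m].min(0),P[m].max(0),r)
```

```text
t 13.15 tcp [0.645  0.0914 0.3496] yaw -85.74 turn -0.001 tilt z [-0.003 -0.    -1.   ] units [ 0.023 -0.11   3.543] open 0.032146341141233874 F [ 0.3  0.6 -0.9]
5226 [0.5894315  0.02010131 0.06501483] [0.70738609 0.15099502 0.07378031] ((646.8982543945312, 81.65782928466797), (112.1092529296875, 131.20947265625), 4.028039932250977)
```

View pics/w4.png

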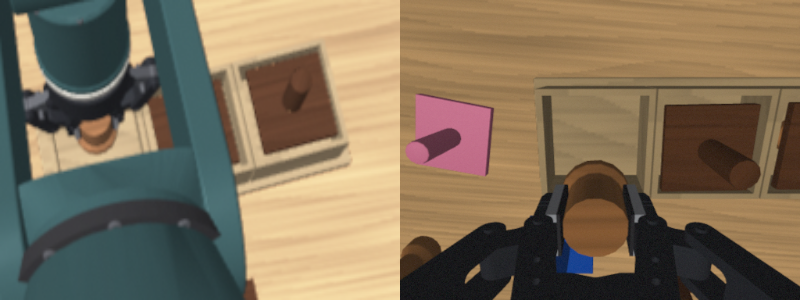

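The wrist half shows the foot upright in the jaws at (595,215), over the open left cell. Lowering it.

Emit:
{"op": "jog_arm", "data": {"plan": [{"gripper":-1,"tx":0.02,"ty":-0.08,"tz":0.5,"turn":0},{"gripper":-1,"tx":0,"ty":0,"tz":0.7,"turn":0},{"gripper":-1,"tx":0,"ty":0,"tz":0.7,"turn":0},{"gripper":-1,"tx":0,"ty":0,"tz":0.6,"turn":0},{"gripper":-1,"tx":0,"ty":0,"tz":0.5,"turn":0},{"gripper":-1,"tx":0,"ty":0,"tz":0.3,"turn":0},{"gripper":-1,"tx":0,"ty":0,"tz":0.1,"turn":0},{"gripper":-1,"tx":0,"ty":0,"tz":0.05,"turn":0},{"gripper":-1,"tx":0,"ty":0,"tz":0,"turn":0},{"gripper":-1,"tx":0,"ty":0,"tz":0,"turn":0}]}}

```text
t: 14.25
tool_pos: [0.6502, 0.0913, 0.2138]
tcp_rot: [0.733, -0.68, 0.001, -0.001]
contact_force: [-0.5, -0.4, -0.3]
opening: 0.0325
```

Emit:
{"op": "jog_arm", "data": {"plan": [{"gripper":-1,"tx":0,"ty":0,"tz":0.05,"turn":0},{"gripper":-1,"tx":0,"ty":0,"tz":0.03,"turn":0},{"gripper":-1,"tx":0,"ty":0,"tz":0,"turn":0},{"gripper":-1,"tx":0,"ty":0,"tz":0,"turn":0}]}}

```text
t: 14.65
tool_pos: [0.6497, 0.0913, 0.2095]
tcp_rot: [0.733, -0.68, -0.0, -0.0]
contact_force: [-0.1, -0.5, -0.9]
opening: 0.0319
```

Emit:
{"op": "jog_arm", "data": {"plan": [{"gripper":-1,"tx":0,"ty":0,"tz":0.025,"turn":0},{"gripper":-1,"tx":0,"ty":0,"tz":0,"turn":0},{"gripper":-1,"tx":0,"ty":0,"tz":0,"turn":0}]}}

```text
t: 14.95
tool_pos: [0.6497, 0.0913, 0.2084]
tcp_rot: [0.733, -0.68, -0.0, 0.0]
contact_force: [-0.6, -0.6, -1.0]
opening: 0.0323
```

Emit:
{"op": "jog_arm", "data": {"plan": [{"gripper":-1,"tx":0,"ty":0,"tz":0.02,"turn":0},{"gripper":-1,"tx":0,"ty":0,"tz":0,"turn":0},{"gripper":-1,"tx":0,"ty":0,"tz":0,"turn":0}]}}

```text
t: 15.25
tool_pos: [0.6498, 0.0913, 0.208]
tcp_rot: [0.733, -0.68, 0.0, -0.0]
contact_force: [-1.6, 0.3, 3.0]
opening: 0.0324
```

Contact is at 3 N and the height matches the floor. Releasing narrowly and rising.

Emit:
{"op": "jog_arm", "data": {"plan": [{"gripper":-0.1,"tx":0,"ty":0,"tz":0,"turn":0},{"gripper":0.2,"tx":0,"ty":0,"tz":0,"turn":0},{"gripper":0.2,"tx":0,"ty":0,"tz":0,"turn":0},{"gripper":0.2,"tx":0,"ty":0,"tz":0,"turn":0},{"gripper":0.2,"tx":0,"ty":0,"tz":-0.3,"turn":0},{"gripper":0.2,"tx":0,"ty":0,"tz":-0.6,"turn":0},{"gripper":0.2,"tx":0,"ty":0,"tz":-0.9,"turn":0},{"gripper":0.2,"tx":0,"ty":0,"tz":-0.9,"turn":0},{"gripper":0.2,"tx":0,"ty":0,"tz":-0.9,"turn":0},{"gripper":0.2,"tx":0,"ty":0,"tz":-0.5,"turn":0}]}}

```text
t: 16.25
tool_pos: [0.6504, 0.0914, 0.3764]
tcp_rot: [0.733, -0.68, 0.002, -0.002]
contact_force: [-0.4, -0.6, -0.6]
opening: 0.0508
```

Emit:
{"op": "jog_arm", "data": {"plan": [{"gripper":0.2,"tx":0,"ty":0.7,"tz":-0.3,"turn":0},{"gripper":0.2,"tx":0,"ty":0.9,"tz":0,"turn":0},{"gripper":0.2,"tx":0,"ty":0.8,"tz":0,"turn":0},{"gripper":0.2,"tx":0,"ty":0,"tz":0,"turn":0},{"gripper":0.2,"tx":0,"ty":0,"tz":0,"turn":0}]}}

```text
t: 16.75
tool_pos: [0.5537, 0.0842, 0.3849]
tcp_rot: [0.733, -0.68, 0.001, -0.001]
contact_force: [0.2, -0.3, -0.4]
opening: 0.052
```

Run:
```python
from h import *
c=cam('side');w_=cam('wrist'); save('end.png',np.hstack([cv2.resize(c['color'],(400,300)),cv2.resize(w_['color'],(400,300))]))
P=cloud(w_);x,y,z=P[...,0],P[...,1],P[...,2]
m=(w_['depth']>0)&(z>.055)&(z<.07)&(abs(x-.649)<.03)&(abs(y-.09)<.03); p=P[m]
print('foot top',m.sum(),p.mean(0).round(4),p.min(0).round(4),p.max(0).round(4)); go(.5,.1,.2)
```

```text
foot top 1394 [0.6475 0.091  0.0632] [0.6307 0.0746 0.061 ] [0.664  0.1078 0.0655]
t 16.85 tcp [0.5551 0.0841 0.3846] yaw -85.72 turn -0.0 tilt z [ 0.002  0.    -1.   ] units [-0.498  1.355  0.736] open 0.05138760188308907 F [-0.4  0.3 -1. ]
```

View pics/end.png

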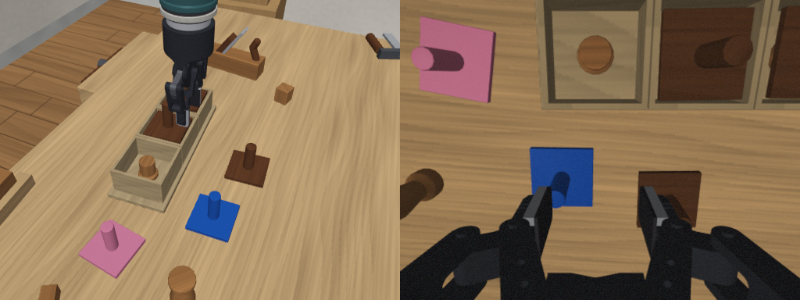

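The foot stands upright in the left cell (wrist half (595,55), flat top at 63 mm against 64 expected). The cover lies flat on the bench (side half (248,167)), and the gripper is clear.

```bash
python3 -c "
from h import *
print(workorder.sign_off())"
```

```text
the job is handed in; nothing more can be done
None
```

The job is done and handed in at about 17 s of robot time; the sign-off gives no verdict.

- **Cover:** I lifted the sunken cover out of the left (+y) cell by its peg. It now lies flat on the bench, peg up, at about (0.46, −0.03), clear of the crate and the blue cover. Its plate top measured about 10 mm and its peg top about 75 mm. It was pressed to the bench at 14 N before release.
- **Foot:** I set the loose round foot upright on the floor of that cell, at about (0.648, 0.091). Its flat top measured 63 mm against 64 mm expected. It touched the floor at 3 N before release, and the cell is open.
- **The rest:** The arm did not touch the other two covers or the blue and pink look-alikes. In the last picture the middle, blue and pink covers look unmoved, but the gripper and the picture edge hid most of the right-hand cover. I did not measure those covers again at the end.

The first two move calls were refused because some numbers were missing from the rows, so nothing moved. No check on the cover or the foot failed.

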